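# Gauge the rib of an optics mount under the camera gantry

## Robot

A 7-joint arm with a two-finger parallel gripper is mounted at the origin on the work surface. World frame = base frame: x ahead of the robot, y to its left, z up, the work surface at z = 0. Lengths are in m, angles in rad, forces in N, time in s.
With the tool pointing down it reaches from about 0.4 to 0.85 m from the base axis. Payload 10.4 kg.
Tool frame: the origin (TCP) lies between the finger pads, 19 mm behind the fingertips; this is the grasp point; z points along the fingers, y is the line along which they close (so a half turn about z gives the same grasp; the last joint's range is limited). The gripper opens to 85 mm and grips with 20 to 120 N. Pads are 22 mm wide; open, the fingers measure 114 mm over their backs; the gripper's body (76 mm by 85 mm) begins 54 mm behind the grasp point. The pads swing forward as they close: fully open they stand 13 mm farther back than shut.
Start: joints at [-1.275, 0.332, -0.065, 1.46, 0.022, 1.35, -0.088], TCP at [0.196, 0.594, 0.25] pointing down, gripper open.
Joint ranges: [-2.6, 2.6], [-0.5, 2.12], [-1.47, 1.34], [0.16, 2.42], [-1.27, 4.41], [0.06, 2.06], [-2.6, 2.6]. Speed limits (rad/s): [2.22, 2.22, 2.79, 2.79, 3.14, 3.14, 3.14].

## Interface

Orientations are given as a unit quaternion [w, x, y, z].
In Python, from cell import bot, optics gives the robot as it stands.
- The arm moves only by the tool carry_out, never from a script. Its argument "motion" is a list of rows, each an object of numbers: "jaw": the finger opening in mm, from 0 to 85.4; "dx", "dy", "dz": the shift along the world's x, y, z in mm; "wx", "wy", "wz": the turn, a rotation vector about the world's x, y, z in rad. In form: [{"jaw": .., "dx": .., "dy": .., "dz": .., "wx": .., "wy": .., "wz": ..}, ...]. A call has 1 to 10 rows; each row is the pose to reach, as a shift and turn from the pose commanded when the call began; what a row does not reach only later rows make up. A row lasts 1/8 s, in which the tool goes at most 62.5 mm and 10.7 degrees, less where a joint would pass 70% of its speed; a pose out of reach is approached as far as the arm can. A call with a gripper value outside its range is refused whole. The fingers move at their own pace and stop on an object; "grip_force" is the grip in N (left out, the last holds). Time passes only in rows, so rows that repeat a pose let the fingers close. It gives the time, the measured TCP pose, the force, the opening and the grip force at its end, in the units of the state.
- bot.observe(): the state, without advancing time (a new reading comes with each control period).
- optics.capture(name): name is "side" or "top"; returns a dict with "img" (400x640x3 uint8, red, green, blue), "camera_matrix" (3x3 intrinsics, pixels), "rvec" (rotation vector, rad) and "tvec" (3), from world to camera coordinates, as OpenCV has them. Camera axes: x right, y down, z forward; pixel columns grow to the right and rows downward; lengths in m; the calibration is good to about 2 mm. A picture is of the moment at which its call begins. There is no depth.
- bot.finish_job(): hands the job in; it is judged then, once.
The state is a dict: "time": time; "joint_pos": joint angles; "joint_vel": joint speeds; "joint_torque": joint torques, N m; "tcp_pos": TCP position; "orientation": TCP orientation; "wrist_force": force on the tool from outside, world axes, zero at the start; "moment": the same for the moment, N m; "gripper_width": opening from 0.0 (shut) to 1.0 (fully open); "gripper_force": force on a finger pad.
Only numpy, scipy, OpenCV 4.12 (cv2) and the standard library are available. Lean on these libraries where they do the work, as an engineer would, in place of code of your own. Each camera call takes 0.05 s, during which the arm holds its last target. There are 200 camera calls.

## Task

Take the bridge gauge off its setting plate, reach in under the gantry beam and stand it astride the aluminium mount on the height stage, square to the stage, both legs fully down on the platform and the sprung foot on the middle of the mount's raised rib, so that it reads the rib's height; then let go and leave it standing. Set it down gently, keep the gauge upright throughout, do not bump the gantry, and leave the multimeter, the lens tube and the parts tray alone.

Things in the scene. Friction and masses are not known exactly. Their poses are not given: they have to be found in the camera images.
- gauge: Steel bridge gauge, loose, 0.35 to 0.5 kg, alike turned half round. Origin on the plane of its leg soles, midway; z up, y along the bridge. Legs at y = +40 and -40 mm, each 34 (x) x 14 (y) x 30 mm, 66 mm clear between them; bridge bar 30 (x) x 94 (y), z 28 to 38 mm; on it a black grip fin (see gauge_grip), out of which a 6 mm rod rises 4 mm plus the reading.
- gauge_grip (a point): Point to grip, 71 mm above the leg soles, in the gauge's black upright fin: 40 mm long in the gauge's x, 12 mm thick in y, 46 to 90 mm above the soles. Pinch it across y, tool upright or tilted in the fin's own plane. The fin is sprung: once the legs stand, pressing it down makes it give up to 6 mm (2 N at first, 11 N at its stop); it stays up when the gauge hangs.
- foot (a joint): Reading of the gauge in m: height of its sprung foot (steel plunger, 12 mm across, on the gauge's z axis) above the plane of the leg soles. A soft spring pushes it down: 0.4 N at 0 plus 50 N/m, under 2 N in all and less than the gauge's weight. 0 on a flat plate or in the air, at most 0.026.
- foot_tip (a point): Centre of the underside of the gauge's foot.
- plate: Setting plate: flat stone slab fixed on the bench, 120 (x) x 140 (y) x 14 mm; origin under its centre. The gauge starts standing on it.
- station: Height stage fixed to the bench; origin under its centre at bench height, z up, x pointing away from the robot. Foot 100 x 140 x 12 mm, post, and a black platform 76 (x) x 130 (y) mm centred on the origin. The platform was screwed to some height beforehand: its top lies anywhere from 55 to 75 mm above the bench. That height is not measured; it does not change.
- spot (a point): Point on the station's axis, 12 mm above the bench, straight below the middle of the rib. The aluminium mount is fixed on the middle of the platform: a block 50 (x) x 36 (y) x 10 mm and across it a raised rib 14 (x) x 36 (y) mm whose top is 20 mm above the platform (axes of the station).
- gantry: Portal of 40 mm aluminium profile, fixed, centred on the station and turned like it (origin at bench height). Legs at y = +172 and -172 mm; beam along y, x -20 to +20 mm, underside 295 mm above the bench, camera parts on top to 375 mm. It hangs straight over the rib: a tool pointing straight down does not fit; come from the -x side, tool tilted about 40 degrees.
- meter: Bystander: yellow handheld multimeter lying flat, 80 x 150 x 38 mm; origin under its centre.
- lens_tube: Bystander: black lens tube standing on end, 36 mm across, 34 mm tall; origin under its centre.
- parts_tray: Bystander: small open aluminium tray 90 x 70 x 25 mm; origin under its centre.
Mind the look-alikes: they are no part of the job. Of the things that look like the gauge, the largest one is meant.

How it is judged:
On the way, in this order (a step that is already met when the one before it is completed fails the run):
1. the gauge is lifted clear of the setting plate (z of gauge in the frame of plate above 0.05 m and contact force between gauge and plate below 0.05 N), for 0.2 s.
2. held by the fingers, the gauge's foot is pushed up by the rib to its height (value of joint foot above 0.018 m and contact force between the fingers and gauge above 1 N and horizontal distance between foot_tip and spot below 0.012 m), for 0.1 s.
At the end, for the whole second after the job is handed in: The gauge stands free on the platform: reading 20 mm within 1 mm, tilted under 2 degrees, its foot within 10 mm of the middle of the rib seen from above, square to the stage within 12 degrees, resting with more than 2 N on the stage, still, and not touched by the fingers (value of joint foot between 0.019 and 0.021 m and angle between gauge's own z axis and vertical below 0.035 rad and horizontal distance between foot_tip and spot below 0.01 m and angle between the x axis of gauge and the x axis of station, either way round below 0.21 rad and contact force between gauge and station above 2 N and contact force between the fingers and gauge below 0.1 N and linear speed of gauge below 0.01 m/s).
It fails at once if the gauge is set down hard (over 25 N on the stage) (contact force between gauge and station above 25 N).
It fails at once if the gauge is tipped more than 29 degrees (angle between gauge's own z axis and vertical above 0.5 rad).
It fails at once if the gantry is bumped (over 5 N) (contact force between anything else and gantry above 5 N).
It fails at once if the multimeter, the lens tube or the parts tray is moved more than 15 mm (distance of any of meter, lens_tube, parts_tray from where it was at the start of the episode above 0.015 m).
It also fails if it takes over 54 s, if anything falls off the work surface, if the arm or the gripper's body presses on something with over 40 N, if the wrist force passes 120 N, or if a joint passes its speed limit or range.

## Working session

There is one attempt and no reset: what is moved stays moved. The work goes in short steps, Python scripts to look and compute and a tool call to move; the robot and the scene stay as the last step left them, time stands still between calls to the robot, and variables do not carry over. Pictures are saved under pics/ and viewed, at most 10 in all, crops included, and the job is handed in when it is done.

Besides the shell and the picture viewer there is one more tool, called by a JSON object that holds its "name" and its "arguments", one argument or row to a line. carry_out: Moves the arm, as the interface text tells. Its arguments: {"type":"object","properties":{"motion":{"type":"array","items":{"type":"object","properties":{"jaw":{"type":"number"},"dx":{"type":"number"},"dy":{"type":"number"},"dz":{"type":"number"},"wx":{"type":"number"},"wy":{"type":"number"},"wz":{"type":"number"}}}},"grip_force":{"type":"number"}},"required":["motion"]}

```bash
mkdir -p pics
cat > h.py <<'E'
import numpy as np, cv2
from cell import bot, optics
def cap(n):
    c=optics.capture(n); c['R']=cv2.Rodrigues(np.array(c['rvec'],float))[0]; c['t']=np.array(c['tvec'],float).ravel(); c['K']=np.array(c['camera_matrix'],float); return c
def ray(c,uv):
    d=c['R'].T@np.linalg.inv(c['K'])@np.array([uv[0],uv[1],1.]); return -c['R'].T@c['t'],d
def onz(c,uv,z):
    o,d=ray(c,uv); return o+d*(z-o[2])/d[2]
def proj(c,P):
    p=cv2.projectPoints(np.array(P,float).reshape(-1,3),c['R'],c['t'],c['K'],None)[0]; return p.reshape(-1,2)
def tri(a,ua,b,ub):
    o1,d1=ray(a,ua);o2,d2=ray(b,ub); s=np.linalg.lstsq(np.c_[d1,-d2],o2-o1,rcond=None)[0]
    p,q=o1+s[0]*d1,o2+s[1]*d2; return (p+q)/2,np.linalg.norm(p-q)
E
python3 - <<'E'
from h import *
for n in('top','side'):
    c=cap(n); cv2.imwrite(f'pics/{n}0.png',c['img'][:,:,::-1]); print(n,-c['R'].T@c['t'],c['R'][2],c['K'][0])
print(bot.observe())
E
```

```text
top [ 0.33228951 -0.00253518  1.30370557] [ 0.16731271  0.01875177 -0.98572553] [436.42962911   0.         316.30692959]
side [ 0.24972139 -0.39202528  0.77566025] [ 0.32291221  0.47981729 -0.81578372] [378.06918794   0.         320.03161219]
{'time': 0.1, 'joint_pos': array([-1.27457452,  0.33278987, -0.06468778,  1.46086206,  0.02158671,
        1.34994558, -0.08849528]), 'joint_vel': array([ 0.00098749, -0.00212179,  0.00125744, -0.00295874, -0.00063156,
        0.00045383, -0.00037798]), 'joint_torque': array([ 1.92787244e-03, -6.26738548e+01,  4.95428732e-02, -3.92431247e+01,
        1.63688406e-02,  6.95303577e-03, -8.61672504e-06]), 'tcp_pos': array([0.19580796, 0.59318864, 0.24930495]), 'orientation': array([-7.77769964e-05,  1.58731853e-01,  9.87321513e-01, -6.50398074e-04]), 'wrist_force': array([0.16796135, 0.44037081, 0.17160955]), 'moment': array([-0.01850186,  0.00020855, -0.00103737]), 'gripper_force': 0.0, 'gripper_width': 0.9973878493946927}
```

View pics/top0.png

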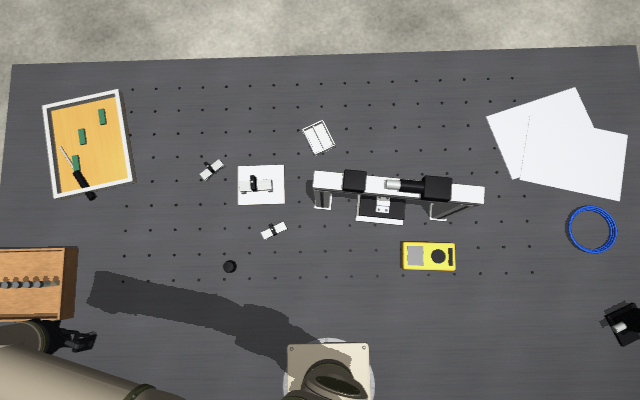

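View pics/side0.png

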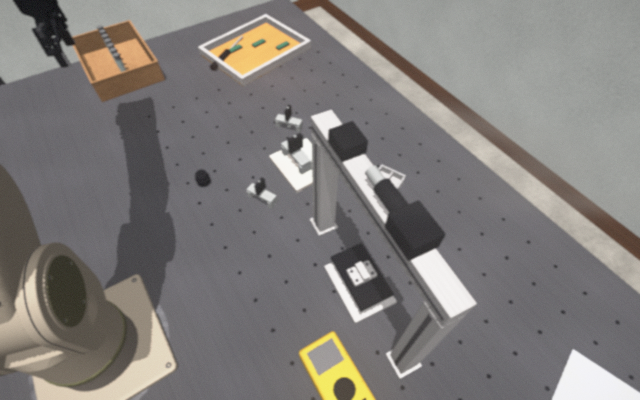

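The top view shows the plate with the gauge at about (260,185), the stage at (382,207), and the gantry beam running from (315,180) to (485,195). In the side view the gauge is at (296,150) and the mount at (361,270). The two smaller look-alikes are off the plate. Next I'll zoom in on these areas.

Run:
```python
import cv2,numpy as np
t=cv2.imread('pics/top0.png');s=cv2.imread('pics/side0.png')
def z(i,x,y,w,h):
    o=cv2.resize(i[y:y+h,x:x+w],(400,300),interpolation=cv2.INTER_CUBIC)
    k=400//w
    for q in range(0,w,10): cv2.putText(o,str(x+q)if q%20==0 else'',(q*400//w,8),0,.3,(0,255,255),1); cv2.line(o,(q*400//w,8),(q*400//w,13),(0,255,255),1)
    for q in range(0,h,10): cv2.putText(o,str(y+q),(0,q*300//h+4),0,.3,(0,255,255),1)
    return o
cv2.imwrite('pics/z.png',np.vstack([np.hstack([z(t,226,155,80,60),z(t,342,175,80,60)]),np.hstack([z(s,256,120,80,60),z(s,316,235,100,75)])]))
```

```text
(no output)
```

View pics/z.png

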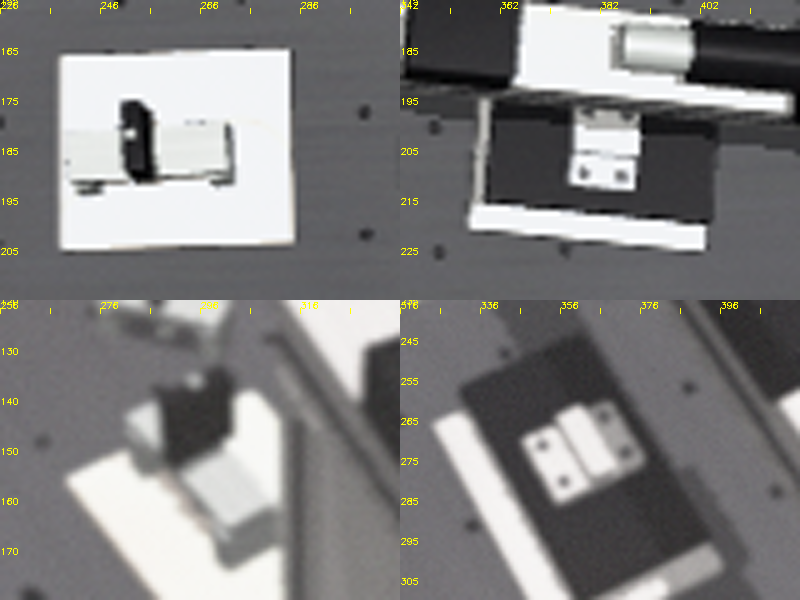

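The zoom gives clear features. In the top view the rib top is at about (383.4,202.6), and the plate corners and fin are sharp. In the side view the rib top is at about (363,270.5) and the fin at about (295,140). Next I'll triangulate.

Run:
```python
from h import *
a=cap('top');b=cap('side')
T=lambda x,y:(226+x/5,155+y/5); T2=lambda x,y:(342+(x-400)/5,175+y/5)
S=lambda x,y:(256+x/5,120+(y-300)/5); S2=lambda x,y:(316+(x-400)/4,235+(y-300)/4)
def p(n,v): print(n,np.round(np.array(v)*1000,1))
def yaw(d): return np.degrees(np.arctan2(d[1],d[0]))
P=[onz(a,T(*q),.014) for q in[(60,55),(290,50),(294,242),(60,250)]]
p('plate c',np.mean(P,0)); print([np.linalg.norm(P[i]-P[i-1])for i in range(4)],[yaw(P[i]-P[i-1])for i in range(4)])
r=tri(a,T2(607,138),b,S2(588,442)); p('rib',r[0]);print(r[1])
# rib top long edge, near side
e=[onz(a,T2(*q),r[0][2]) for q in[(572,155),(640,158)]]; p('e',e); print('ribyaw',yaw(e[0]-e[1]),np.linalg.norm(e[0]-e[1]))
e=[onz(b,S2(*q),r[0][2]) for q in[(557,415),(592,482)]]; p('e side',e); print('ribyaw',yaw(e[0]-e[1]),np.linalg.norm(e[0]-e[1]))
e=[onz(a,T2(*q),.0) for q in[(470,228),(706,250)]]; p('foot front',e);print(yaw(e[0]-e[1]),np.linalg.norm(e[0]-e[1]))
e=[onz(b,S2(*q),r[0][2]-.02) for q in[(460,388),(585,330),(725,548)]]; p('platf',e);print(yaw(e[1]-e[0]),np.linalg.norm(e[0]-e[1]),np.linalg.norm(e[1]-e[2]),yaw(e[1]-e[2]))
# gantry beam front lower/ top edges
# gauge masks
h=cv2.cvtColor(a['img'],cv2.COLOR_RGB2GRAY); m=np.zeros_like(h); m[168:195,245:260]=(h[168:195,245:260]<90)
ys,xs=np.nonzero(m); print('fin top px',xs.min(),xs.max(),ys.min(),ys.max())
for y in range(ys.min(),ys.max()+1): print(y,h[y,246:262])
for q in [(134,100),(120,105),(150,108),(122,175),(128,180),(152,182)]: p(q,onz(a,T(*q),.104))
# bridge edges: right part top edge & bottom edge at z=.052
for q in [(155,123),(228,123),(153,180),(226,178),(62,130),(62,182)]: p(q,onz(a,T(*q),.052))
g=tri(a,T(129,131),b,S(196,381));p('rod tip',g[0]);print(g[1])
```

```text
plate c [579.4 187.7  14. ]
[np.float64(0.11980166410741444), np.float64(0.140183321549114), np.float64(0.11779746031029927), np.float64(0.14048504470435852)] [np.float64(0.43995083634047916), np.float64(-90.31439584084806), np.float64(-179.40742754677368), np.float64(90.50481608956252)]
rib [ 507.4 -169.4   68.8]
0.0006852018341212149
e [[ 498.4 -149.2   68.8]
 [ 495.7 -187.7   68.8]]
ribyaw 85.97971479816992 0.03856908909174573
e side [[ 502.8 -148.6   68.8]
 [ 495.7 -187.6   68.8]]
ribyaw 79.68590228226249 0.03969708845406247
foot front [[ 465.2  -94.6    0. ]
 [ 448.6 -234.4    0. ]]
83.22310862864241 0.1408098133073202
platf [[ 475.9 -100.8   48.8]
 [ 553.  -109.    48.8]
 [ 537.1 -246.3   48.8]]
-6.096852019901481 0.07750873037097554 0.13819663852481945 83.38209716499787
fin top px 245 256 175 192
175 [244 244 244 237 140  86  55  68 172 244 244 244 244 244 244 244]
176 [244 244 244 235  80  35  36  36  54 171 244 244 244 244 244 244]
177 [244 244 244 235  80  37  38  37   9  35 149 244 244 244 244 244]
178 [244 244 244 235  84  35  39  36  16  21 130 244 244 244 244 244]
179 [
[... 694 characters left out ...]

189 [232 232 232 233 223 106  11   9  10  11  43 151 234 237 237 237]
190 [237 237 239 238 234 189  67  13  11  11  34  90 107  90 115 135]
191 [ 77 134 135 133 139 175 203  75  93  95 105 151 205 244 244 244]
192 [165 244 244 244 244 244 244 243 244 244 244 244 244 244 244 244]
(134, 100) [590.6 198.1 104. ]
(120, 105) [587.9 206.  104. ]
(150, 108) [585.7 189.  104. ]
(122, 175) [547.8 204.7 104. ]
(128, 180) [544.9 201.4 104. ]
(152, 182) [543.4 187.9 104. ]
(155, 123) [587.7 194.4  52. ]
(228, 123) [586.5 151.5  52. ]
(153, 180) [553.7 195.5  52. ]
(226, 178) [553.8 152.8  52. ]
(62, 130) [584.9 249.1  52. ]
(62, 182) [554.  248.9  52. ]
rod tip [572.8 201.5 101.3]
0.0011962508213053645
```

Run:
```python
from h import *
from scipy.spatial.transform import Rotation as R
q=bot.observe()['orientation']; R0=R.from_quat(np.r_[q[1:],q[0]])
W=R.from_euler('z',.4,degrees=True)*R.from_euler('y',-40,degrees=True)
base=R.from_matrix([[-1,0,0],[0,1,0],[0,0,-1]])
for b in(base,base*R.from_euler('z',180,degrees=True)):
    t=W*b; print((t*R0.inv()).as_rotvec().round(3), t.as_matrix().round(3))
a=cap('top')
for uv in[(274,230),(211,170),(230,267),(428,256),(318,137)]: print(uv,onz(a,uv,.03).round(3))
```

```text
[-0.108 -0.693  0.313] [[-0.766 -0.007  0.643]
 [-0.005  1.     0.004]
 [-0.643  0.    -0.766]]
[ 0.969 -0.154 -2.661] [[ 0.766  0.007  0.643]
 [ 0.005 -1.     0.004]
 [ 0.643  0.    -0.766]]
(274, 230) [0.44  0.148 0.03 ]
(211, 170) [0.625 0.336 0.03 ]
(230, 267) [0.337 0.276 0.03 ]
(428, 256) [ 0.355 -0.295  0.03 ]
(318, 137) [0.719 0.013 0.03 ]
```

{"name": "carry_out", "arguments": {
  "motion": [
    {"jaw": 45,"dx": 35,"dy": -49,"dz": 0,"wx": -0.013,"wy": -0.087,"wz": 0.039},
    {"jaw": 45,"dx": 70,"dy": -98,"dz": 0,"wx": -0.027,"wy": -0.173,"wz": 0.078},
    {"jaw": 45,"dx": 106,"dy": -147,"dz": 0,"wx": -0.04,"wy": -0.26,"wz": 0.117},
    {"jaw": 45,"dx": 142,"dy": -196,"dz": 0,"wx": -0.054,"wy": -0.346,"wz": 0.156},
    {"jaw": 45,"dx": 178,"dy": -245,"dz": -10,"wx": -0.067,"wy": -0.433,"wz": 0.195},
    {"jaw": 45,"dx": 213,"dy": -294,"dz": -20,"wx": -0.081,"wy": -0.52,"wz": 0.235},
    {"jaw": 45,"dx": 248,"dy": -343,"dz": -35,"wx": -0.094,"wy": -0.606,"wz": 0.274},
    {"jaw": 45,"dx": 284,"dy": -393,"dz": -49,"wx": -0.108,"wy": -0.693,"wz": 0.313},
    {"jaw": 45,"dx": 284,"dy": -393,"dz": -49,"wx": -0.108,"wy": -0.693,"wz": 0.313},
    {"jaw": 45,"dx": 284,"dy": -393,"dz": -49,"wx": -0.108,"wy": -0.693,"wz": 0.313}
  ]
}}

```text
time: 1.5
tcp_pos: [0.4799, 0.201, 0.2015]
orientation: [0.342, -0.003, 0.94, 0.002]
wrist_force: [-0.5, 0.1, 0.1]
gripper_width: 0.523
gripper_force: 0.0
```

{"name": "carry_out", "arguments": {
  "motion": [
    {"jaw": 45,"dx": 20,"dy": 0,"dz": -25},
    {"jaw": 45,"dx": 40,"dy": 0,"dz": -52},
    {"jaw": 45,"dx": 55,"dy": 0,"dz": -72},
    {"jaw": 45,"dx": 65,"dy": 0,"dz": -84},
    {"jaw": 45,"dx": 65,"dy": 0,"dz": -84}
  ]
}}

```text
validation failed for argument at $.mo...
```

Run:
```python
from h import *
t=cap('top');s=cap('side')
f=lambda c,x,y:cv2.resize(c['img'][y:y+75,x:x+100,::-1],(400,300),interpolation=cv2.INTER_CUBIC)
cv2.imwrite('pics/pre.png',np.hstack([f(t,210,150),f(s,246,110)]))
```

```text
(no output)
```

View pics/pre.png

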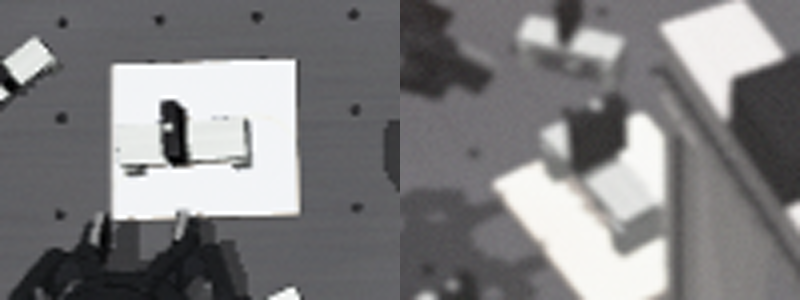

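The move was refused, apparently because fields were missing, so the arm did not move. The picture shows the open fingers at about (235,206) and (257,205) in the top image, straight in front of the fin at (253,182). I'll retry with all fields filled in.

{"name": "carry_out", "arguments": {
  "motion": [
    {"jaw": 45,"dx": 20,"dy": 0,"dz": -25,"wx": 0,"wy": 0,"wz": 0},
    {"jaw": 45,"dx": 40,"dy": 0,"dz": -52,"wx": 0,"wy": 0,"wz": 0},
    {"jaw": 45,"dx": 55,"dy": 0,"dz": -72,"wx": 0,"wy": 0,"wz": 0},
    {"jaw": 45,"dx": 65,"dy": 0,"dz": -84,"wx": 0,"wy": 0,"wz": 0},
    {"jaw": 45,"dx": 65,"dy": 0,"dz": -84,"wx": 0,"wy": 0,"wz": 0}
  ]
}}

```text
time: 2.22
tcp_pos: [0.5449, 0.2015, 0.1165]
orientation: [0.342, -0.004, 0.94, 0.001]
wrist_force: [0.1, -0.5, -0.4]
gripper_width: 0.522
gripper_force: 0.0
```

Run:
```python
from h import *
t=cap('top');s=cap('side')
f=lambda c,x,y:cv2.resize(c['img'][y:y+75,x:x+100,::-1],(400,300),interpolation=cv2.INTER_CUBIC)
cv2.imwrite('pics/pre2.png',np.hstack([f(t,210,150),f(s,246,110)]))
p=bot.observe()['tcp_pos'];print(p,proj(t,p),proj(s,p),proj(t,[.571,.2004,.085]))
```

```text
[0.54476156 0.20154067 0.11752381] [[250.70768122 190.22519798]] [[285.20983212 135.84585908]] [[253.08093908 183.11751132]]
```

View pics/pre2.png

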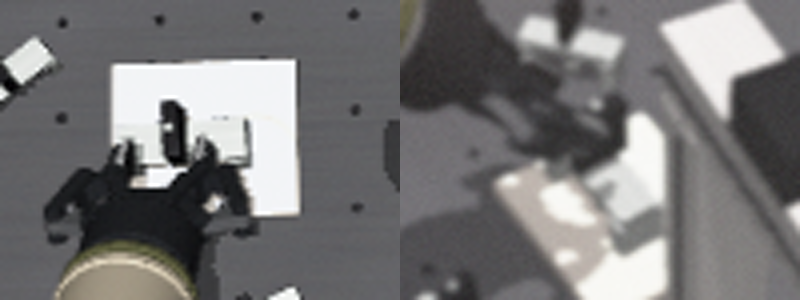

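The fingers straddle the fin in the top view, with pads at about (240,188) and (261,187) and the fin at (253,182). I'll go the last 41 mm, then close.

{"name": "carry_out", "arguments": {
  "motion": [
    {"jaw": 45,"dx": 12,"dy": -1,"dz": -15,"wx": 0,"wy": 0,"wz": 0},
    {"jaw": 45,"dx": 26,"dy": -1,"dz": -31,"wx": 0,"wy": 0,"wz": 0},
    {"jaw": 45,"dx": 26,"dy": -1,"dz": -31,"wx": 0,"wy": 0,"wz": 0},
    {"jaw": 20,"dx": 26,"dy": -1,"dz": -31,"wx": 0,"wy": 0,"wz": 0},
    {"jaw": 6,"dx": 26,"dy": -1,"dz": -31,"wx": 0,"wy": 0,"wz": 0},
    {"jaw": 6,"dx": 26,"dy": -1,"dz": -31,"wx": 0,"wy": 0,"wz": 0},
    {"jaw": 6,"dx": 26,"dy": -1,"dz": -31,"wx": 0,"wy": 0,"wz": 0},
    {"jaw": 6,"dx": 26,"dy": -1,"dz": -31,"wx": 0,"wy": 0,"wz": 0}
  ],
  "grip_force": 50
}}

```text
time: 3.32
tcp_pos: [0.5709, 0.2, 0.0863]
orientation: [0.342, -0.004, 0.94, 0.002]
wrist_force: [-2.3, 1.3, 2.9]
gripper_width: 0.127
gripper_force: 52.7
```

{"name": "carry_out", "arguments": {
  "motion": [
    {"jaw": 6,"dx": 0,"dy": 0,"dz": 8,"wx": 0,"wy": 0,"wz": 0},
    {"jaw": 6,"dx": 0,"dy": 0,"dz": 25,"wx": 0,"wy": 0,"wz": 0},
    {"jaw": 6,"dx": 0,"dy": 0,"dz": 50,"wx": 0,"wy": 0,"wz": 0},
    {"jaw": 6,"dx": 0,"dy": 0,"dz": 80,"wx": 0,"wy": 0,"wz": 0},
    {"jaw": 6,"dx": 0,"dy": 0,"dz": 100,"wx": 0,"wy": 0,"wz": 0},
    {"jaw": 6,"dx": 0,"dy": 0,"dz": 105,"wx": 0,"wy": 0,"wz": 0},
    {"jaw": 6,"dx": 0,"dy": 0,"dz": 105,"wx": 0,"wy": 0,"wz": 0},
    {"jaw": 6,"dx": 0,"dy": 0,"dz": 105,"wx": 0,"wy": 0,"wz": 0}
  ]
}}

```text
time: 4.32
tcp_pos: [0.5703, 0.1991, 0.1895]
orientation: [0.341, -0.004, 0.94, 0.001]
wrist_force: [0.2, -0.6, -4.7]
gripper_width: 0.131
gripper_force: 51.9
```

Run:
```python
from h import *
t=cap('top');s=cap('side');p=bot.observe()['tcp_pos']
a=proj(t,p)[0].astype(int);b=proj(s,p)[0].astype(int);print(p,a,b,bot.observe()['wrist_force'])
f=lambda c,q:cv2.resize(c['img'][q[1]-35:q[1]+40,q[0]-50:q[0]+50,::-1],(400,300),interpolation=cv2.INTER_CUBIC)
cv2.imwrite('pics/lift.png',np.hstack([f(t,a),f(s,b)]))
```

```text
[0.57049977 0.19922162 0.18987834] [246 175] [293 109] [ 0.22529126  0.03820371 -4.14157013]
```

View pics/lift.png

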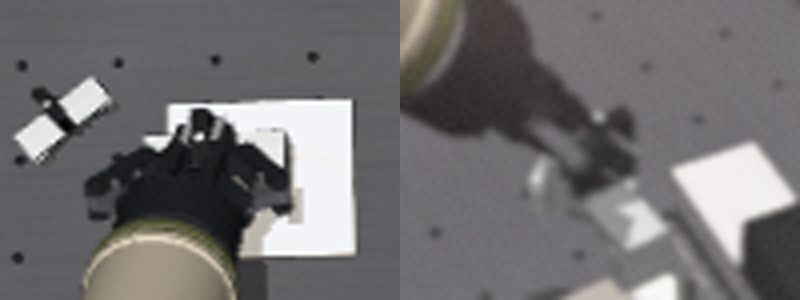

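The gauge hangs upright, centred between the pads and clear of the plate. Next I'll retreat in x, cross over in front of the gantry, and turn square to the stage.

{"name": "carry_out", "arguments": {
  "motion": [
    {"jaw": 6,"dx": -30,"dy": 0,"dz": 5,"wx": 0,"wy": 0,"wz": 0},
    {"jaw": 6,"dx": -75,"dy": 0,"dz": 8,"wx": 0,"wy": 0,"wz": 0},
    {"jaw": 6,"dx": -120,"dy": -15,"dz": 8,"wx": 0,"wy": 0,"wz": 0},
    {"jaw": 6,"dx": -155,"dy": -45,"dz": 8,"wx": 0,"wy": 0,"wz": 0},
    {"jaw": 6,"dx": -170,"dy": -85,"dz": 8,"wx": 0,"wy": 0,"wz": -0.03},
    {"jaw": 6,"dx": -170,"dy": -130,"dz": 8,"wx": 0,"wy": 0,"wz": -0.06},
    {"jaw": 6,"dx": -170,"dy": -175,"dz": 8,"wx": 0,"wy": 0,"wz": -0.09},
    {"jaw": 6,"dx": -170,"dy": -220,"dz": 8,"wx": 0,"wy": 0,"wz": -0.122},
    {"jaw": 6,"dx": -170,"dy": -265,"dz": 8,"wx": 0,"wy": 0,"wz": -0.122},
    {"jaw": 6,"dx": -170,"dy": -290,"dz": 8,"wx": 0,"wy": 0,"wz": -0.122}
  ]
}}

```text
time: 5.68
tcp_pos: [0.4462, -0.0046, 0.219]
orientation: [0.327, 0.055, 0.943, -0.021]
wrist_force: [0.4, 0.6, -3.6]
gripper_width: 0.131
gripper_force: 51.8
```

Run:
```python
from h import *
from scipy.spatial.transform import Rotation as R
o=bot.observe();print(o['joint_pos'].round(3),o['joint_vel'].round(2),o['tcp_pos'],o['orientation'])
q=o['orientation'];M=R.from_quat(np.r_[q[1:],q[0]]).as_matrix();print(M.round(3))
```

```text
[ 0.356 -0.499 -0.471  2.416 -0.118  0.525  1.398] [ 1.08  0.    0.11  0.   -1.42 -0.15  2.19] [ 0.44616936 -0.00455425  0.21896765] [ 0.32672115  0.05473781  0.94330881 -0.02062875]
[[-0.781  0.117  0.614]
 [ 0.09   0.993 -0.075]
 [-0.619 -0.003 -0.786]]
```

{"name": "carry_out", "arguments": {
  "motion": [
    {"jaw": 6,"dx": 2,"dy": -20,"dz": 0,"wx": 0,"wy": 0,"wz": 0},
    {"jaw": 6,"dx": 4,"dy": -50,"dz": 0,"wx": 0,"wy": 0,"wz": 0},
    {"jaw": 6,"dx": 4,"dy": -80,"dz": -5,"wx": 0,"wy": 0,"wz": 0},
    {"jaw": 6,"dx": 4,"dy": -110,"dz": -10,"wx": 0,"wy": 0,"wz": 0},
    {"jaw": 6,"dx": 4,"dy": -135,"dz": -15,"wx": 0,"wy": 0,"wz": 0},
    {"jaw": 6,"dx": 4,"dy": -150,"dz": -20,"wx": 0,"wy": 0,"wz": 0},
    {"jaw": 6,"dx": 4,"dy": -150,"dz": -20,"wx": 0,"wy": 0,"wz": 0},
    {"jaw": 6,"dx": 4,"dy": -150,"dz": -20,"wx": 0,"wy": 0,"wz": 0}
  ]
}}

```text
time: 6.68
tcp_pos: [0.4502, -0.1519, 0.199]
orientation: [0.327, 0.054, 0.943, -0.02]
wrist_force: [0.3, 0.2, -4.4]
gripper_width: 0.13
gripper_force: 51.8
```

```bash
cat > o.py <<'E'
from h import *
from scipy.spatial.transform import Rotation as R
o=bot.observe();q=o['orientation'];r=R.from_quat(np.r_[q[1:],q[0]])
t=R.from_euler('z',-6.6,degrees=True)*R.from_euler('y',-40,degrees=True)*R.from_matrix([[-1,0,0],[0,1,0],[0,0,-1]])
print(o['joint_pos'].round(3),o['tcp_pos'].round(4),o['wrist_force'].round(2),'rot',(t*r.inv()).as_rotvec().round(4),o['time'])
E
python3 o.py
```

```text
[ 0.338 -0.356 -0.024  2.404 -0.296  0.454  1.993] [ 0.4502 -0.1519  0.199 ] [ 0.26  0.17 -4.4 ] rot [-0.0015 -0.0315  0.0001] 6.675
```

{"name": "carry_out", "arguments": {
  "motion": [
    {"jaw": 6,"dx": 5,"dy": -2,"dz": -10,"wx": 0,"wy": 0,"wz": 0},
    {"jaw": 6,"dx": 15,"dy": -5,"dz": -20,"wx": 0,"wy": -0.01,"wz": 0},
    {"jaw": 6,"dx": 27,"dy": -8,"dz": -26,"wx": -0.001,"wy": -0.02,"wz": 0},
    {"jaw": 6,"dx": 40,"dy": -12,"dz": -28,"wx": -0.001,"wy": -0.031,"wz": 0},
    {"jaw": 6,"dx": 50,"dy": -15,"dz": -28,"wx": -0.001,"wy": -0.031,"wz": 0},
    {"jaw": 6,"dx": 56,"dy": -17,"dz": -28,"wx": -0.001,"wy": -0.031,"wz": 0},
    {"jaw": 6,"dx": 56,"dy": -17,"dz": -28,"wx": -0.001,"wy": -0.031,"wz": 0},
    {"jaw": 6,"dx": 56,"dy": -17,"dz": -28,"wx": -0.001,"wy": -0.031,"wz": 0}
  ]
}}

```text
time: 7.68
tcp_pos: [0.5061, -0.1694, 0.1713]
orientation: [0.341, 0.054, 0.938, -0.02]
wrist_force: [-0.0, -0.9, -3.3]
gripper_width: 0.131
gripper_force: 51.8
```

```bash
python3 o.py
python3 - <<'E'
from h import *
t=cap('top');s=cap('side')
f=lambda c,x,y:cv2.resize(c['img'][y:y+75,x:x+100,::-1],(400,300),interpolation=cv2.INTER_CUBIC)
cv2.imwrite('pics/over.png',np.hstack([f(t,332,165),f(s,316,225)]))
E
```

```text
[ 0.249 -0.166  0.062  2.346 -0.41   0.297  2.121] [ 0.5061 -0.1694  0.1713] [-0.02 -0.89 -3.33] rot [-0.0004  0.0001  0.0007] 7.675
```

View pics/over.png

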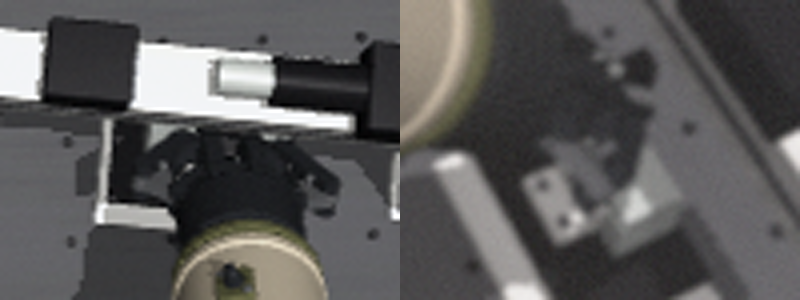

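The gauge hangs under the beam astride the mount. In the side crop its near leg is at about (480,282) full-image and the block at (354,277). I'll descend stepwise and watch the force.

{"name": "carry_out", "arguments": {
  "motion": [
    {"jaw": 6,"dx": 0,"dy": 1,"dz": -4,"wx": 0,"wy": 0,"wz": 0},
    {"jaw": 6,"dx": 0,"dy": 1,"dz": -8,"wx": 0,"wy": 0,"wz": 0},
    {"jaw": 6,"dx": 0,"dy": 1,"dz": -12,"wx": 0,"wy": 0,"wz": 0},
    {"jaw": 6,"dx": 0,"dy": 1,"dz": -15,"wx": 0,"wy": 0,"wz": 0},
    {"jaw": 6,"dx": 0,"dy": 1,"dz": -18,"wx": 0,"wy": 0,"wz": 0},
    {"jaw": 6,"dx": 0,"dy": 1,"dz": -20,"wx": 0,"wy": 0,"wz": 0},
    {"jaw": 6,"dx": 0,"dy": 1,"dz": -22,"wx": 0,"wy": 0,"wz": 0},
    {"jaw": 6,"dx": 0,"dy": 1,"dz": -22,"wx": 0,"wy": 0,"wz": 0},
    {"jaw": 6,"dx": 0,"dy": 1,"dz": -22,"wx": 0,"wy": 0,"wz": 0}
  ]
}}

```text
time: 8.9
tcp_pos: [0.5064, -0.1684, 0.1494]
orientation: [0.342, 0.054, 0.938, -0.02]
wrist_force: [0.6, 0.1, -3.3]
gripper_width: 0.132
gripper_force: 51.8
```

```bash
python3 o.py
```

```text
[ 0.204 -0.128  0.104  2.37  -0.495  0.239  2.209] [ 0.5064 -0.1684  0.1494] [ 0.63  0.05 -3.32] rot [-0.0003  0.0005  0.0006] 8.9
```

{"name": "carry_out", "arguments": {
  "motion": [
    {"jaw": 6,"dx": 0,"dy": 0,"dz": -1.5,"wx": 0,"wy": 0,"wz": 0},
    {"jaw": 6,"dx": 0,"dy": 0,"dz": -3,"wx": 0,"wy": 0,"wz": 0},
    {"jaw": 6,"dx": 0,"dy": 0,"dz": -4.5,"wx": 0,"wy": 0,"wz": 0},
    {"jaw": 6,"dx": 0,"dy": 0,"dz": -4.5,"wx": 0,"wy": 0,"wz": 0}
  ]
}}

```text
time: 9.4
tcp_pos: [0.5064, -0.1684, 0.1447]
orientation: [0.342, 0.054, 0.938, -0.02]
wrist_force: [0.5, -0.9, -3.2]
gripper_width: 0.131
gripper_force: 51.9
```

{"name": "carry_out", "arguments": {
  "motion": [
    {"jaw": 6,"dx": 0,"dy": 0,"dz": -1.5,"wx": 0,"wy": 0,"wz": 0},
    {"jaw": 6,"dx": 0,"dy": 0,"dz": -3,"wx": 0,"wy": 0,"wz": 0},
    {"jaw": 6,"dx": 0,"dy": 0,"dz": -4,"wx": 0,"wy": 0,"wz": 0},
    {"jaw": 6,"dx": 0,"dy": 0,"dz": -4,"wx": 0,"wy": 0,"wz": 0}
  ]
}}

```text
time: 9.9
tcp_pos: [0.5064, -0.1685, 0.1408]
orientation: [0.342, 0.054, 0.938, -0.02]
wrist_force: [0.6, -0.4, -2.6]
gripper_width: 0.131
gripper_force: 51.9
```

{"name": "carry_out", "arguments": {
  "motion": [
    {"jaw": 6,"dx": 0,"dy": 0,"dz": -1,"wx": 0,"wy": 0,"wz": 0},
    {"jaw": 6,"dx": 0,"dy": 0,"dz": -2,"wx": 0,"wy": 0,"wz": 0},
    {"jaw": 6,"dx": 0,"dy": 0,"dz": -3,"wx": 0,"wy": 0,"wz": 0},
    {"jaw": 6,"dx": 0,"dy": 0,"dz": -3,"wx": 0,"wy": 0,"wz": 0}
  ]
}}

```text
time: 10.4
tcp_pos: [0.5064, -0.1684, 0.1377]
orientation: [0.342, 0.054, 0.938, -0.02]
wrist_force: [-0.4, -0.0, -2.9]
gripper_width: 0.133
gripper_force: 51.9
```

{"name": "carry_out", "arguments": {
  "motion": [
    {"jaw": 6,"dx": 0,"dy": 0,"dz": -1,"wx": 0,"wy": 0,"wz": 0},
    {"jaw": 6,"dx": 0,"dy": 0,"dz": -2,"wx": 0,"wy": 0,"wz": 0},
    {"jaw": 6,"dx": 0,"dy": 0,"dz": -3,"wx": 0,"wy": 0,"wz": 0},
    {"jaw": 6,"dx": 0,"dy": 0,"dz": -3,"wx": 0,"wy": 0,"wz": 0}
  ]
}}

```text
time: 10.9
tcp_pos: [0.5064, -0.1684, 0.1348]
orientation: [0.342, 0.054, 0.938, -0.02]
wrist_force: [0.4, -0.7, -2.6]
gripper_width: 0.131
gripper_force: 51.9
```

```bash
python3 o.py
```

```text
[ 0.161 -0.101  0.147  2.384 -0.588  0.202  2.306] [ 0.5064 -0.1684  0.1348] [ 0.39 -0.66 -2.59] rot [-0.0004  0.0002  0.0006] 10.9
```

{"name": "carry_out", "arguments": {
  "motion": [
    {"jaw": 6,"dx": 0,"dy": 0,"dz": -1,"wx": 0,"wy": 0,"wz": 0},
    {"jaw": 6,"dx": 0,"dy": 0,"dz": -2,"wx": 0,"wy": 0,"wz": 0},
    {"jaw": 6,"dx": 0,"dy": 0,"dz": -2,"wx": 0,"wy": 0,"wz": 0}
  ]
}}

```text
time: 11.28
tcp_pos: [0.5064, -0.1685, 0.1327]
orientation: [0.342, 0.055, 0.938, -0.02]
wrist_force: [0.7, -0.3, -2.7]
gripper_width: 0.131
gripper_force: 51.9
```

{"name": "carry_out", "arguments": {
  "motion": [
    {"jaw": 6,"dx": 0,"dy": 0,"dz": -1,"wx": 0,"wy": 0,"wz": 0},
    {"jaw": 6,"dx": 0,"dy": 0,"dz": -2,"wx": 0,"wy": 0,"wz": 0},
    {"jaw": 6,"dx": 0,"dy": 0,"dz": -2,"wx": 0,"wy": 0,"wz": 0}
  ]
}}

```text
time: 11.65
tcp_pos: [0.5064, -0.1684, 0.1307]
orientation: [0.342, 0.054, 0.938, -0.02]
wrist_force: [0.0, -0.1, -1.7]
gripper_width: 0.135
gripper_force: 51.9
```

{"name": "carry_out", "arguments": {
  "motion": [
    {"jaw": 6,"dx": 0,"dy": 0,"dz": -1,"wx": 0,"wy": 0,"wz": 0},
    {"jaw": 6,"dx": 0,"dy": 0,"dz": -2,"wx": 0,"wy": 0,"wz": 0},
    {"jaw": 6,"dx": 0,"dy": 0,"dz": -2,"wx": 0,"wy": 0,"wz": 0}
  ]
}}

```text
time: 12.02
tcp_pos: [0.5064, -0.1685, 0.1289]
orientation: [0.342, 0.054, 0.938, -0.02]
wrist_force: [-0.6, -0.4, -1.2]
gripper_width: 0.135
gripper_force: 52.3
```

{"name": "carry_out", "arguments": {
  "motion": [
    {"jaw": 6,"dx": 0,"dy": 0,"dz": -1,"wx": 0,"wy": 0,"wz": 0},
    {"jaw": 6,"dx": 0,"dy": 0,"dz": -1,"wx": 0,"wy": 0,"wz": 0}
  ]
}}

```text
time: 12.28
tcp_pos: [0.5065, -0.1685, 0.128]
orientation: [0.342, 0.054, 0.938, -0.02]
wrist_force: [-3.4, 1.0, 2.8]
gripper_width: 0.133
gripper_force: 52.7
```

{"name": "carry_out", "arguments": {
  "motion": [
    {"jaw": 6,"dx": 0,"dy": 0,"dz": -1,"wx": 0,"wy": 0,"wz": 0},
    {"jaw": 6,"dx": 0,"dy": 0,"dz": -1,"wx": 0,"wy": 0,"wz": 0}
  ]
}}

```text
time: 12.52
tcp_pos: [0.5065, -0.1685, 0.127]
orientation: [0.342, 0.054, 0.938, -0.02]
wrist_force: [-3.8, 1.6, 4.7]
gripper_width: 0.136
gripper_force: 52.9
```

```bash
python3 o.py
```

```text
[ 0.134 -0.085  0.174  2.392 -0.66   0.183  2.38 ] [ 0.5065 -0.1685  0.127 ] [-3.77  1.6   4.67] rot [-0.0003  0.0007  0.0007] 12.525
```

The legs are standing and the fin is being pressed at about 4.7 N. The platform comes out at about 56 mm, so the rib top is at about 76 mm. I'll take a check picture before releasing.

Run:
```python
from h import *
t=cap('top');s=cap('side')
f=lambda c,x,y:cv2.resize(c['img'][y:y+75,x:x+100,::-1],(400,300),interpolation=cv2.INTER_CUBIC)
cv2.imwrite('pics/down.png',np.hstack([f(t,332,165),f(s,316,225)]))
Y=np.radians(-6.6);C=np.array([.5063,-.1684,.0564])
g=lambda x,y,z:C+[x*np.cos(Y)-y*np.sin(Y),x*np.sin(Y)+y*np.cos(Y),z]
for n,q in dict(blk_nl=(-.025,.018,.01),blk_nr=(-.025,-.018,.01),leg_tip=(-.017,-.047,0),leg_tipfar=(.017,-.047,0),bar=(-.015,-.047,.038),bar2=(.015,-.047,.038),platBR=(-.038,-.065,0),platFR=(.038,-.065,0)).items():
    u=proj(s,g(*q))[0]; print(n,((u-[316,225])*4+[400,0]).round())
```

```text
blk_nl [525. 174.]
blk_nr [560. 234.]
leg_tip [602. 285.]
leg_tipfar [660. 256.]
bar [614. 253.]
bar2 [668. 227.]
platBR [584. 335.]
platFR [715. 268.]
```

View pics/down.png

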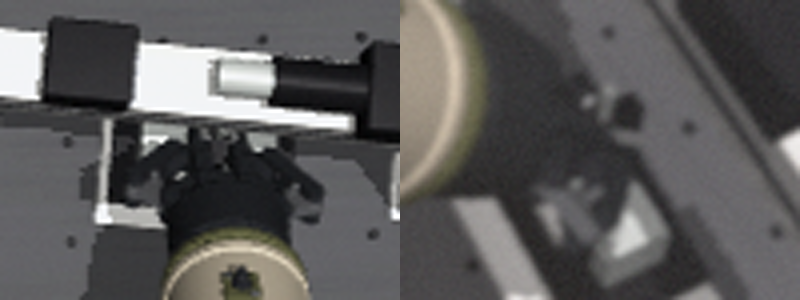

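The picture agrees with the prediction: the near leg corner is at crop (603,287), predicted (602,285). I'll unload the fin slightly, then open.

{"name": "carry_out", "arguments": {
  "motion": [
    {"jaw": 6,"dx": 0,"dy": 0,"dz": 1,"wx": 0,"wy": 0,"wz": 0},
    {"jaw": 6,"dx": 0,"dy": 0,"dz": 1,"wx": 0,"wy": 0,"wz": 0},
    {"jaw": 16,"dx": 0,"dy": 0,"dz": 1,"wx": 0,"wy": 0,"wz": 0},
    {"jaw": 24,"dx": 0,"dy": 0,"dz": 1,"wx": 0,"wy": 0,"wz": 0},
    {"jaw": 36,"dx": 0,"dy": 0,"dz": 1,"wx": 0,"wy": 0,"wz": 0},
    {"jaw": 45,"dx": 0,"dy": 0,"dz": 1,"wx": 0,"wy": 0,"wz": 0},
    {"jaw": 50,"dx": 0,"dy": 0,"dz": 1,"wx": 0,"wy": 0,"wz": 0},
    {"jaw": 50,"dx": 0,"dy": 0,"dz": 1,"wx": 0,"wy": 0,"wz": 0}
  ]
}}

```text
time: 13.62
tcp_pos: [0.5063, -0.1684, 0.1278]
orientation: [0.342, 0.054, 0.938, -0.02]
wrist_force: [-0.9, 1.2, 0.6]
gripper_width: 0.585
gripper_force: 0.0
```

{"name": "carry_out", "arguments": {
  "motion": [
    {"jaw": 50,"dx": -6,"dy": 1,"dz": 8,"wx": 0,"wy": 0,"wz": 0},
    {"jaw": 50,"dx": -14,"dy": 2,"dz": 18,"wx": 0,"wy": 0,"wz": 0},
    {"jaw": 50,"dx": -24,"dy": 3,"dz": 30,"wx": 0,"wy": 0,"wz": 0},
    {"jaw": 50,"dx": -35,"dy": 4,"dz": 44,"wx": 0,"wy": 0,"wz": 0},
    {"jaw": 50,"dx": -45,"dy": 5,"dz": 58,"wx": 0,"wy": 0,"wz": 0},
    {"jaw": 50,"dx": -52,"dy": 6,"dz": 70,"wx": 0,"wy": 0,"wz": 0},
    {"jaw": 50,"dx": -52,"dy": 6,"dz": 70,"wx": 0,"wy": 0,"wz": 0}
  ]
}}

```text
time: 14.5
tcp_pos: [0.4545, -0.1628, 0.1988]
orientation: [0.342, 0.055, 0.938, -0.02]
wrist_force: [0.3, 0.8, 0.3]
gripper_width: 0.589
gripper_force: 0.0
```

```bash
python3 o.py
python3 - <<'E'
from h import *
t=cap('top');s=cap('side')
f=lambda c,x,y:cv2.resize(c['img'][y:y+75,x:x+100,::-1],(400,300),interpolation=cv2.INTER_CUBIC)
cv2.imwrite('pics/end.png',np.hstack([f(t,332,165),f(s,316,225)]))
Y=np.radians(-6.6);C=np.array([.5063,-.1684,.0564])
g=lambda x,y,z:C+[x*np.cos(Y)-y*np.sin(Y),x*np.sin(Y)+y*np.cos(Y),z]
for q in [(-.017,-.047,0),(-.017,.047,0),(0,0,.114),(-.02,0,.09),(.02,0,.09)]:
    print(q,((proj(s,g(*q))[0]-[316,225])*4+[400,0]).round())
E
```

```text
[ 0.383 -0.341 -0.029  2.41  -0.407  0.416  2.125] [ 0.4545 -0.1628  0.1988] [0.33 0.76 0.26] rot [0.0005 0.0021 0.0012] 14.5
(-0.017, -0.047, 0) [602. 285.]
(-0.017, 0.047, 0) [510. 131.]
(0, 0, 0.114) [608.  85.]
(-0.02, 0, 0.09) [565. 127.]
(0.02, 0, 0.09) [639.  93.]
```

View pics/end.png

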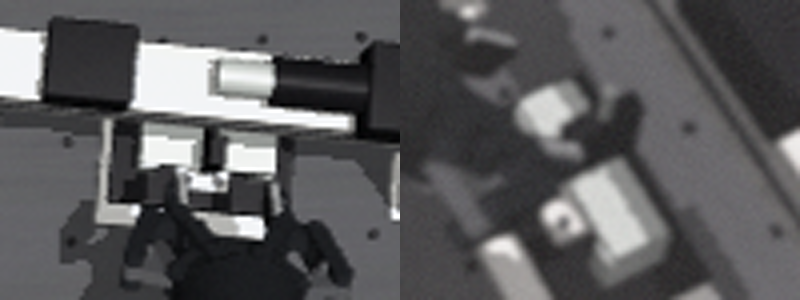

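The gauge stands square astride the mount. The rod tip is at crop (607,90), predicted (608,85), the near leg corner matches too, and the fingers are clear. I'll hand the job in.

```bash
python3 -c "
from cell import bot
print(bot.finish_job())"
```

```text
the job is handed in; nothing more can be done
None
```

The gauge is standing free and square astride the mount, its foot on the rib by camera check, and the job is handed in at about 14.5 s; no verdict came back, and the reading itself was not measured.

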